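# Pump up the watch pressure tester

### The job

Bring the watch pressure tester up to pressure with the fingertips; nothing needs gripping. Push the bleed lever round clockwise to its stop so that the valve is shut, then press the pump's black plunger right down and let it come all the way up, again and again, until the indicator pin stands fully out of its turret. Finish with the lever still shut and the plunger up; do not touch the pin itself, and do not lift or shove aside the loose things on the bench.

Things in the scene. Friction and masses are not known exactly. Their poses are not given: they have to be found in the camera images.
- tester: Bench pressure tester for watches, fixed down. Grey base plate 130 (its x) x 220 (its y) mm, top face 40 mm above the bench; origin under its centre on the bench, z up. In its own frame (mm): pump axis at (0, -70), indicator turret axis at (30, 0), pivot of the bleed lever at (-45, -5), a clear test chamber with a metal lid 82 mm across and up to 110 mm high at (15, 62).
- plunger_top (a point): Centre of the top of the pump's plunger: a black mushroom button 44 mm across (flat part 36 mm) over an aluminium barrel 36 mm across. It stands 118 mm above the bench when up. z of this point goes down with it.
- plunger (a joint): Plunger travel (m): 0 up, 0.024 down at its stop. A spring brings it back up; it takes about 4 N to start and 12 N at the bottom. With the bleed valve shut, every full stroke (to the stop and all the way up) lifts the pin by about 8 mm (the first perhaps less); strokes shorter than about 19 mm get it nowhere. Four to six full strokes are needed. With the valve open, pumping does nothing.
- bleed (a joint): Angle of the bleed valve's lever (rad). Open at 0: the lever points to the tester's -x, out over the base's near edge. It turns clockwise seen from above about a vertical pivot and is fully shut at its stop at 1.5, where it points to the tester's +y, along the near edge of the base. It stays where it is left; about 1 N at the peg moves it.
- bleed_peg (a point): Top centre of the upright steel peg at the end of the bleed lever: 12 mm across, 30 mm tall (from 55 to 85 mm above the bench), 48 mm from the pivot. The flat lever under it lies 55 to 61 mm above the bench.
- pin: Indicator pin: steel rod 8 mm thick, 12 mm cap, rising from a brass turret 22 mm across (top 62 mm above the bench). Origin: centre of the top of the cap, 66 mm above the bench when fully in (it starts 0 to 14 mm out). Fully out it is at 106 mm or higher, usually 111 (near 103 one stroke before), and a dark band shows at its foot. It stays where it is; extra strokes do no harm. Not to be touched.
- jar: Bystander, loose: small amber jar with a cap, 44 mm across, 50 mm tall; origin under its middle.
- loupe: Bystander, loose: black eyeglass loupe, a stepped stub 34 mm across, 30 mm tall; origin under its middle.
- holder: Bystander, loose: brass movement-holder ring, 44 mm across, 12 mm tall; origin under its middle.
- tin: Bystander, loose: flat round steel tin, 56 mm across, 22 mm tall; origin under its middle.
- pocket_watch: Bystander, loose: pocket watch lying on its back, 46 mm across, 11 mm thick; origin under its middle.
- driver: Bystander, loose: brass-handled screwdriver lying flat, 130 mm long.
- parts_tray: Bystander, loose: black divided parts tray, 80 x 110 x 18 mm; origin under its middle.

How it is judged:
By the outcome, as a careful person would: the job done as asked, in the order asked, and still so for the second after the job is handed in, with the robot touching nothing.
It also fails if it takes over 54 s, if anything falls off the work surface, if the arm or the gripper's body presses on something with over 40 N, if the wrist force passes 120 N, or if a joint passes its speed limit or range.

### The arm

A 6-joint arm with a two-finger parallel gripper is mounted at the origin on the work surface. World frame = base frame: x ahead of the robot, y to its left, z up, the work surface at z = 0. Lengths are in m, angles in rad, forces in N, time in s.
With the tool pointing down it reaches from about 0.375 to 0.925 m from the base axis. Payload 5.7 kg.
Tool frame: the origin (TCP) lies between the finger pads; the fingertips stand 19 mm ahead of it and the grasp point (between the pads) is the TCP (nose_length is the distance from the TCP to the fingertips, in m); z points along the fingers, y is the direction in which the jaws open and shut (so a half turn about z gives the same grasp; the last joint's range is limited). The gripper opens to 85 mm and grips with 20 to 120 N. Pads are 22 mm wide; open, the fingers measure 114 mm over their backs; the gripper's body (76 mm by 85 mm) begins 54 mm behind the grasp point. The pads swing forward as they close: fully open they stand 13 mm farther back than shut.
Start: joints at [1.019, 0.359, 1.51, -0, 1.272, -0.115], TCP at [0.254, 0.544, 0.25] pointing down, gripper open.
Joint ranges: [-2.97, 2.97], [-1.01, 2.36], [0.21, 2.38], [-0.96, 4.11], [0.2, 2.71], [-2.98, 2.98]. Speed limits (rad/s): [2.39, 2.39, 3.14, 3.14, 3.14, 3.14].

### API

Orientations are given as a rotation vector (axis times angle).
In Python, from workcell import state, camera, close_job, nose_length gives the robot as it stands.
- The arm moves only by the tool apply_moves, never from a script. Its argument "motion" is a list of rows, each an object of numbers: "tx", "ty", "tz": the shift along the tool's x, y, z in mm; "twist": the turn about the tool's z in degrees; "grip": the opening in per cent of the stroke, from 0 (shut) to 100 (fully open). In form: [{"tx": .., "ty": .., "tz": .., "twist": .., "grip": ..}, ...]. A call has exactly 10 rows; each row shifts and turns the commanded pose from where the row before left it, along the tool's axes as they then stand; what a row does not reach is not made up. A row lasts 1/10 s, in which the tool goes at most 50 mm and 8.59 degrees, less where a joint would pass 70% of its speed; a pose out of reach is approached as far as the arm can. A call is refused whole if a number of a shift passes 50 or a number of a turn 8.59, either way. A call with a gripper value outside its range is refused whole. The fingers move at their own pace and stop on an object; "force" is the grip in N (left out, the last holds). Time passes only in rows, so rows that do not move let the fingers close, or fill a call up. It gives the time, the measured TCP pose, the force and the opening at its end, in the units of the state.
- state(): the state, without advancing time (a new reading comes with each control period).
- camera(name): name is "scene" or "top" or "wrist"; returns a dict with "frame" (400x640x3 uint8, red, green, blue), "vertical_fov" (degrees; the focal length in pixels is half the picture's height over the tangent of half this angle, whatever the lens; pixels are square), "cx", "cy" (the principal point, pixels), "extrinsics" (4x4, takes a point from world to camera coordinates). Camera axes: x right, y down, z forward; pixel columns grow to the right and rows downward; lengths in m; the calibration is good to about 2 mm. A picture is of the moment at which its call begins. There is no depth.
- close_job(): hands the job in, once; it reports no verdict.
The state is a dict: "time_s": time; "joint_pos": joint angles; "qvel": joint speeds; "effort": joint torques, N m; "eef_pos": TCP position; "tcp_rot": TCP orientation; "contact_force": force on the tool from outside, world axes, zero at the start; "torque": the same for the moment, N m; "finger_gap": opening from 0.0 (shut) to 1.0 (fully open).
Only numpy, scipy, OpenCV 4.12 (cv2) and the standard library are available. Lean on these libraries where they do the work, as an engineer would, in place of code of your own. Each camera call takes 0.05 s, during which the arm holds its last target. There are 200 camera calls.

## Working session

There is one attempt and no reset: what is moved stays moved. The work goes in short steps, Python scripts to look and compute and a tool call to move; the robot and the scene stay as the last step left them, time stands still between calls to the robot, and variables do not carry over. Pictures are saved under pics/ and viewed, about 8 in all and at most 12, crops included, and the job is handed in when it is done.

Besides the shell and the picture viewer there is one more tool, called after "Call:" as a command line: name --argument value ..., lists and objects as JSON in quotes. apply_moves: Moves the arm, as the interface text tells. Its arguments: {"type":"object","properties":{"motion":{"type":"array"},"force":{"type":"number"}},"required":["motion"]}

```bash
mkdir -p pics
cat > h.py <<'E'
import numpy as np, cv2
from workcell import state, camera, close_job, nose_length
def snap(n,f):
    c=camera(n); cv2.imwrite('pics/'+f,c['frame'][:,:,::-1]); np.savez('pics/'+f[:-4]+'.npz',**{k:np.array(c[k]) for k in c}); return c
def load(f): return np.load('pics/'+f+'.npz')
def ray(c,u,v,z):
    f=200/np.tan(np.radians(float(c['vertical_fov']))/2);E=np.array(c['extrinsics'])
    R,t=E[:3,:3],E[:3,3];o=-R.T@t;d=R.T@np.array([(u-c['cx'])/f,(v-c['cy'])/f,1]);return o+d*(z-o[2])/d[2]
def proj(c,p):
    f=200/np.tan(np.radians(float(c['vertical_fov']))/2);E=np.array(c['extrinsics'])
    q=E[:3,:3]@np.array(p)+E[:3,3];return np.array([q[0]/q[2]*f+c['cx'],q[1]/q[2]*f+c['cy']])
E
python3 - <<'E'
from h import *
for n in('top','scene'):
    c=snap(n,n+'1.png');E=np.array(c['extrinsics']);print(n,c['vertical_fov'],c['cx'],c['cy'],-E[:3,:3].T@E[:3,3]);print(E[:3,:3].round(2))
print(state(),nose_length)
E
```

```text
top 54.499638498254 315.8402173287364 200.86315100896135 [0.41896077 0.03923433 0.76568661]
[[-0.07 -1.    0.  ]
 [-0.97  0.06 -0.24]
 [ 0.24 -0.02 -0.97]]
scene 49.64620045065389 317.4991752197143 208.0078615859561 [ 0.90692919 -0.16854229  0.77206803]
[[ 0.53  0.85  0.01]
 [ 0.74 -0.46 -0.5 ]
 [-0.42  0.27 -0.87]]
{'time_s': 0.1, 'joint_pos': array([ 1.01889410e+00,  3.59464116e-01,  1.51135676e+00, -1.51334618e-05,
        1.27252044e+00, -1.15084350e-01]), 'qvel': array([-0.0014251 , -0.00144993, -0.00094757, -0.0015967 , -0.00196067,
        0.00069542]), 'effort': array([-1.80702045e-04, -5.28647661e+01, -2.79352766e+01, -1.64284538e-04,
        5.03663847e-03, -2.84234545e-06]), 'eef_pos': array([0.25351776, 0.5431398 , 0.2495067 ]), 'tcp_rot': array([-6.80581588e-01, -3.06641417e+00,  2.60243437e-03]), 'contact_force': array([0.14357071, 1.35349226, 0.59367422]), 'torque': array([-0.03077669, -0.03196171,  0.01436027]), 'finger_gap': 0.9979067227748473} 0.019
```

View pics/top1.png

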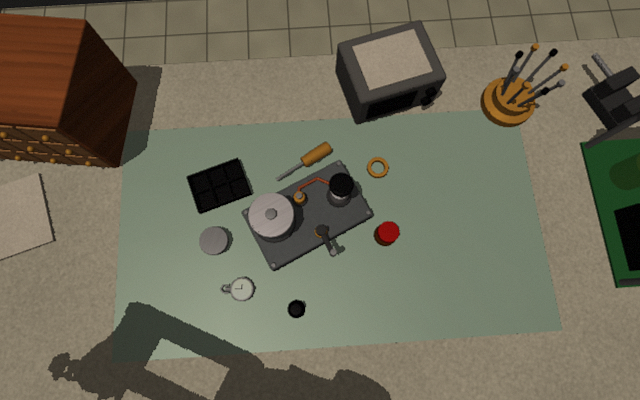

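View pics/scene1.png

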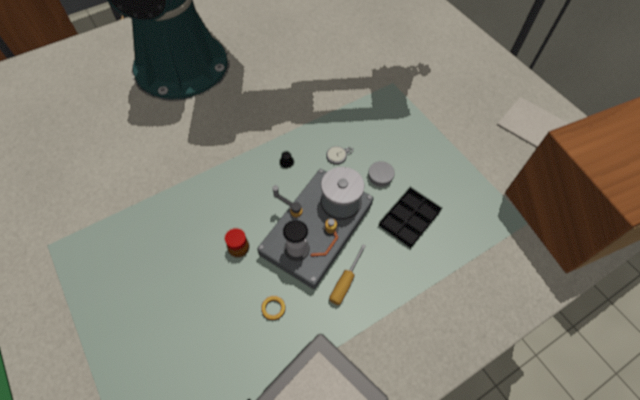

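The top view shows the plunger at about (341,182), turret (300,198), lever pivot (322,232) with its peg near (335,243), and chamber lid (271,214). The jar is at (388,233) and the loupe at (297,309). The scene view agrees: plunger (295,231), peg (276,190).

Run:
```python
from h import *
t=load('top1');s=load('scene1')
# plunger: dark blob near guess
def blob(c,win,thr):
    u0,v0,u1,v1=win;g=c['frame'][v0:v1,u0:u1].max(2);m=(g<thr).astype(np.uint8)
    n,l,st,ce=cv2.connectedComponentsWithStats(m);i=1+np.argmax(st[1:,4]);return ce[i]+[u0,v0],st[i]
for c,w in((t,(322,165,362,200)),(s,(278,215,315,245))):
    for thr in (30,45):
        ce,st=blob(c,w,thr);print('plunger',ce,st,ray(c,*ce,0.118))
print('lid',ray(t,271,214,.1),ray(s,343,184,.1))
print('turret',ray(t,300,197,.07),ray(s,331,224,.07))
print('pivot',ray(t,322,232,.06),ray(s,296,209,.06))
C=[ray(t,*p,.04)[:2] for p in((340,161),(373,211),(273,269),(242,214))]
print('corners',C)
print('jar',ray(t,388,232,.05),ray(s,236,238,.05));print('loupe',ray(t,297,308,.03))
a=cv2.resize(t['frame'][140:280,235:410],None,fx=4.5,fy=4.2,interpolation=2)
a=cv2.resize(t['frame'][210:280,290:360],None,fx=6,fy=6,interpolation=2);b=cv2.resize(s['frame'][170:250,255:325],None,fx=5.5,fy=5.25,interpolation=2)
cv2.imwrite('pics/crop1.png',np.hstack([a,b])[:,:,::-1])
```

```text
plunger [341.59748428 184.79245283] [  7   8  26  27 477] [ 0.60737731 -0.02005506  0.118     ]
plunger [342.47521368 185.84615385] [  5   8  33  27 585] [ 0.60537454 -0.02141742  0.118     ]
plunger [293.06849315 235.06849315] [ 6  7 23 20 73] [ 0.61607039 -0.02750543  0.118     ]
plunger [295.00488998 231.200489  ] [  6   6  23  22 409] [ 0.61152893 -0.02103848  0.118     ]
lid [0.56769776 0.10621013 0.1       ] [0.56616994 0.10816239 0.1       ]
turret [0.60299261 0.0543965  0.07      ] [0.61191433 0.05331118 0.07      ]
pivot [0.53658023 0.01811229 0.06      ] [0.5458806  0.01756982 0.06      ]
corners [array([ 0.67917224, -0.02813914]), array([ 0.57392856, -0.08284778]), array([0.47713498, 0.11263767]), array([0.58480311, 0.16749287])]
jar [ 0.53001257 -0.10493128  0.05      ] [ 0.53547315 -0.1053981   0.05      ]
loupe [0.40467502 0.0727728  0.03      ]
```

View pics/crop1.png

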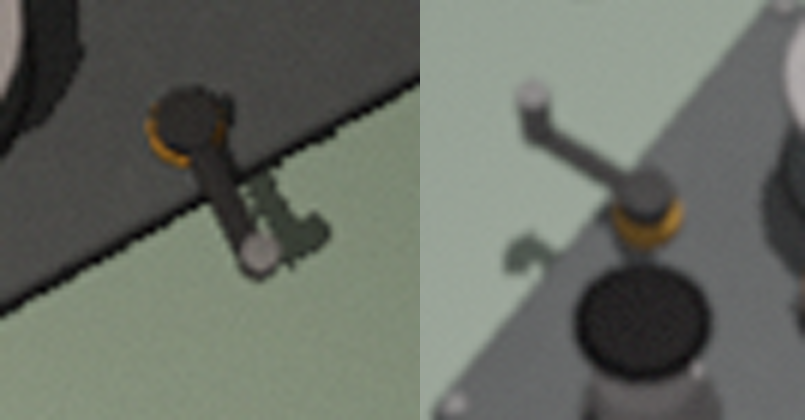

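```bash
cat >> h.py <<'E'
yaw=np.radians(25.7);X=np.array([np.cos(yaw),np.sin(yaw)]);Y=np.array([-X[1],X[0]])
O=np.array([.579,.0423])
def W(x,y): return O+(x*X+y*Y)/1000
from scipy.spatial.transform import Rotation as Ro
def tool(p,s=None):
    s=s or state();return Ro.from_rotvec(s['tcp_rot']).as_matrix().T@(np.array(p)-s['eef_pos'])*1000
E
python3 - <<'E'
from h import *
t=load('top1');s=load('scene1')
print('peg',ray(t,333.3,251.7,.085),ray(s,275.5,187.7,.085),W(-93,-5))
print('plunger',ray(s,295.9,231.3,.118),W(0,-70),'turret',W(30,0),'pivot',W(-45,-5),'lid',W(15,62))
pk=np.array([*W(-93,-5)]);n=(X+Y)/2**.5
for d in(.06,.03): print(tool([*(pk-d*n),.09]))
S=state();print(Ro.from_rotvec(S['tcp_rot']).as_matrix().round(3),n)
for a in np.linspace(0,1.5,6):
  p=W(-45-48*np.cos(a),-5+48*np.sin(a)); print(a,(Ro.from_rotvec(S['tcp_rot']).as_matrix().T@np.array([*(p-pk),0])*1000).round(1))
E
```

```text
peg [0.49632724 0.00161026 0.085     ] [0.49866967 0.00180056 0.085     ] [ 0.49736813 -0.00253568]
plunger [ 0.61248773 -0.01984969  0.118     ] [ 0.60935614 -0.02077539] turret [0.60603231 0.05530977] pivot [0.54061983 0.01827996] lid [0.56562929 0.10467166]
[-457.8219265  -450.69950796  160.20524488]
[-454.82796771 -420.84932246  160.15390075]
[[-0.906  0.423 -0.001]
 [ 0.423  0.906 -0.001]
 [ 0.    -0.002 -1.   ]] [0.33051439 0.94380095]
0.0 [0. 0. 0.]
0.3 [ 9.6 10.6 -0. ]
0.6 [15.7 23.6 -0. ]
0.8999999999999999 [17.6 37.9 -0.1]
1.2 [15.3 52.  -0.1]
1.5 [ 8.8 64.8 -0.1]
```

Call:
apply_moves --motion '[{"tx": -20, "ty": -20, "tz": 0, "twist": 0, "grip": 0}, {"tx": -33, "ty": -32, "tz": 0, "twist": 0, "grip": 0}, {"tx": -33, "ty": -32, "tz": 0, "twist": 0, "grip": 0}, {"tx": -33, "ty": -32, "tz": 0, "twist": 0, "grip": 0}, {"tx": -33, "ty": -32, "tz": 0, "twist": 0, "grip": 0}, {"tx": -33, "ty": -32, "tz": 0, "twist": 0, "grip": 0}, {"tx": -33, "ty": -32, "tz": 0, "twist": 0, "grip": 0}, {"tx": -33, "ty": -32, "tz": 0, "twist": 0, "grip": 0}, {"tx": -33, "ty": -32, "tz": 0, "twist": 0, "grip": 0}, {"tx": -33, "ty": -32, "tz": 0, "twist": 0, "grip": 0}]' --force 40

```text
time_s: 1.1
eef_pos: [0.4108, 0.1286, 0.2502]
tcp_rot: [-0.681, -3.067, 0.0]
contact_force: [2.0, 0.5, 0.3]
finger_gap: -0.0
```

Call:
apply_moves --motion '[{"tx": -33, "ty": -32, "tz": 0, "twist": 0, "grip": 0}, {"tx": -33, "ty": -32, "tz": 0, "twist": 0, "grip": 0}, {"tx": -33, "ty": -32, "tz": 0, "twist": 0, "grip": 0}, {"tx": -25, "ty": -32, "tz": 0, "twist": 0, "grip": 0}, {"tx": -10, "ty": -10, "tz": 0, "twist": 0, "grip": 0}, {"tx": 0, "ty": 0, "tz": 0, "twist": 0, "grip": 0}, {"tx": 0, "ty": 0, "tz": 0, "twist": 0, "grip": 0}, {"tx": 0, "ty": 0, "tz": 0, "twist": 0, "grip": 0}, {"tx": 0, "ty": 0, "tz": 0, "twist": 0, "grip": 0}, {"tx": 0, "ty": 0, "tz": 0, "twist": 0, "grip": 0}]'

```text
time_s: 2.1
eef_pos: [0.4735, -0.0502, 0.2504]
tcp_rot: [-0.678, -3.067, -0.0]
contact_force: [0.1, 0.6, -0.5]
finger_gap: -0.005
```

Run:
```python
from h import *
S=state();print(S['time_s'],S['eef_pos'],S['tcp_rot'],S['finger_gap'],S['contact_force'])
pk=np.array([.4975,.0017]);n=(X+Y)/2**.5
print(tool([*(pk-.045*n),.087],S))
```

```text
2.1 [ 0.47353511 -0.05022679  0.25037111] [-6.78151805e-01 -3.06745157e+00 -2.25624384e-05] -0.0051720925465601015 [ 0.10197116  0.58206585 -0.50662121]
[ -4.27035667  12.40743037 163.37077367]
```

Call:
apply_moves --motion '[{"tx": -4, "ty": 0, "tz": 15, "twist": 0, "grip": 0}, {"tx": 0, "ty": 0, "tz": 25, "twist": 0, "grip": 0}, {"tx": 0, "ty": 0, "tz": 30, "twist": 0, "grip": 0}, {"tx": 0, "ty": 0, "tz": 30, "twist": 0, "grip": 0}, {"tx": 0, "ty": 0, "tz": 30, "twist": 0, "grip": 0}, {"tx": 0, "ty": 0, "tz": 20, "twist": 0, "grip": 0}, {"tx": 0, "ty": 0, "tz": 10, "twist": 0, "grip": 0}, {"tx": 0, "ty": 0, "tz": 3, "twist": 0, "grip": 0}, {"tx": 0, "ty": 0, "tz": 0, "twist": 0, "grip": 0}, {"tx": 0, "ty": 0, "tz": 0, "twist": 0, "grip": 0}]'

```text
time_s: 3.1
eef_pos: [0.4783, -0.0531, 0.0883]
tcp_rot: [0.68, 3.065, -0.0]
contact_force: [-0.3, 0.1, -0.4]
finger_gap: -0.003
```

Run:
```python
from h import *
S=state();print(S['eef_pos'],tool([.4975,.0017,.087],S))
t=snap('top','top2.png');s=snap('scene','scene2.png')
a=cv2.resize(t['frame'][200:280,285:385],None,fx=4,fy=5,interpolation=2);b=cv2.resize(s['frame'][160:260,220:320],None,fx=4,fy=4,interpolation=2)
cv2.imwrite('pics/crop2.png',np.hstack([a,b])[:,:,::-1])
```

```text
[ 0.47827445 -0.05309761  0.08825522] [ 5.75379083 57.78653541  1.2593285 ]
```

View pics/crop2.png

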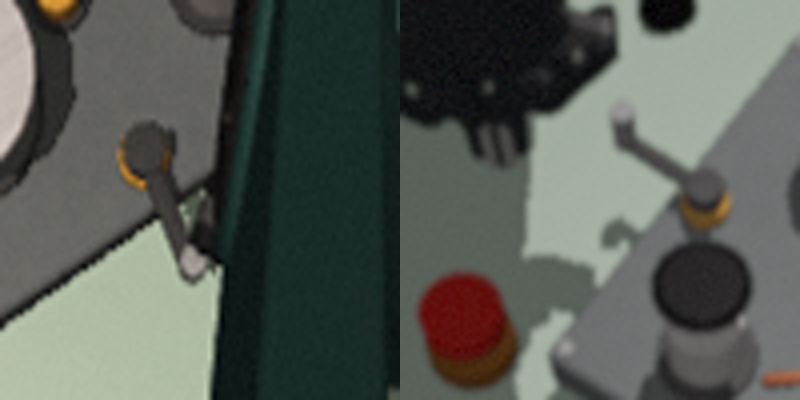

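Call:
apply_moves --motion '[{"tx": 2, "ty": 8, "tz": 0, "twist": 0, "grip": 0}, {"tx": 2, "ty": 10, "tz": 0, "twist": 0, "grip": 0}, {"tx": 2, "ty": 10, "tz": 0, "twist": 0, "grip": 0}, {"tx": 0, "ty": 8, "tz": 0, "twist": 0, "grip": 0}, {"tx": 2, "ty": 2, "tz": 0, "twist": 0, "grip": 0}, {"tx": 2, "ty": 2, "tz": 0, "twist": 0, "grip": 0}, {"tx": 2, "ty": 2, "tz": 0, "twist": 0, "grip": 0}, {"tx": 2, "ty": 2, "tz": 0, "twist": 0, "grip": 0}, {"tx": 2, "ty": 3, "tz": 0, "twist": 0, "grip": 0}, {"tx": 0, "ty": 0, "tz": 0, "twist": 0, "grip": 0}]'

```text
time_s: 4.2
eef_pos: [0.4822, -0.0033, 0.0872]
tcp_rot: [-0.68, -3.066, 0.0]
contact_force: [0.1, -0.7, -0.1]
finger_gap: -0.002
```

Call:
apply_moves --motion '[{"tx": 2, "ty": 4, "tz": 0, "twist": 0, "grip": 0}, {"tx": 2, "ty": 4, "tz": 0, "twist": 0, "grip": 0}, {"tx": 2, "ty": 5, "tz": 0, "twist": 0, "grip": 0}, {"tx": 1, "ty": 5, "tz": 0, "twist": 0, "grip": 0}, {"tx": 1, "ty": 5, "tz": 0, "twist": 0, "grip": 0}, {"tx": 0, "ty": 5, "tz": 0, "twist": 0, "grip": 0}, {"tx": -1, "ty": 5, "tz": 0, "twist": 0, "grip": 0}, {"tx": -1, "ty": 5, "tz": 0, "twist": 0, "grip": 0}, {"tx": 0, "ty": 0, "tz": 0, "twist": 0, "grip": 0}, {"tx": 0, "ty": 0, "tz": 0, "twist": 0, "grip": 0}]'

```text
time_s: 5.2
eef_pos: [0.4944, 0.0335, 0.0875]
tcp_rot: [0.68, 3.066, 0.001]
contact_force: [0.5, -0.0, 0.3]
finger_gap: 0.002
```

Run:
```python
from h import *
S=state();print(S['eef_pos'],tool([*W(-45-48*np.cos(1.5),-5+48*np.sin(1.5)),.087],S))
t=snap('top','top3.png');s=snap('scene','scene3.png')
a=cv2.resize(t['frame'][190:270,275:375],None,fx=4,fy=5,interpolation=2);b=cv2.resize(s['frame'][150:250,245:345],None,fx=4,fy=4,interpolation=2)
cv2.imwrite('pics/crop3.png',np.hstack([a,b])[:,:,::-1])
```

```text
[0.49440397 0.03348006 0.08748117] [-9.0978193  33.45652956  0.51572895]
```

View pics/crop3.png

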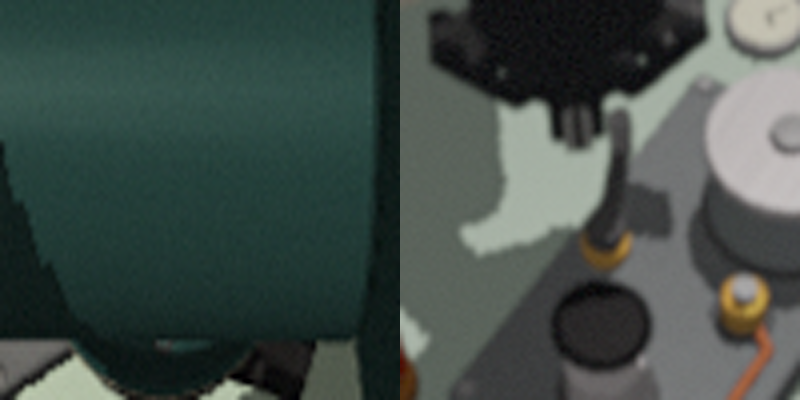

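Scene view: the closed fingertips at crop (575,130) are beside the lever end (620,112). The lever is about two-thirds round, so I'll keep pushing to the stop.

Call:
apply_moves --motion '[{"tx": -1, "ty": 3, "tz": 0, "twist": 0, "grip": 0}, {"tx": -1, "ty": 3, "tz": 0, "twist": 0, "grip": 0}, {"tx": -1, "ty": 2, "tz": 0, "twist": 0, "grip": 0}, {"tx": -1, "ty": 2, "tz": 0, "twist": 0, "grip": 0}, {"tx": -1, "ty": 1, "tz": 0, "twist": 0, "grip": 0}, {"tx": -1, "ty": 1, "tz": 0, "twist": 0, "grip": 0}, {"tx": -1, "ty": 1, "tz": 0, "twist": 0, "grip": 0}, {"tx": 0, "ty": 1, "tz": 0, "twist": 0, "grip": 0}, {"tx": 0, "ty": 0, "tz": 0, "twist": 0, "grip": 0}, {"tx": 0, "ty": 0, "tz": 0, "twist": 0, "grip": 0}]'

```text
time_s: 6.3
eef_pos: [0.5061, 0.043, 0.0874]
tcp_rot: [0.681, 3.066, 0.0]
contact_force: [0.7, -0.8, 0.1]
finger_gap: 0.0
```

Call:
apply_moves --motion '[{"tx": -0.5, "ty": 1, "tz": 0, "twist": 0, "grip": 0}, {"tx": -0.5, "ty": 1, "tz": 0, "twist": 0, "grip": 0}, {"tx": -0.5, "ty": 1, "tz": 0, "twist": 0, "grip": 0}, {"tx": 0, "ty": 0, "tz": 0, "twist": 0, "grip": 0}, {"tx": 0, "ty": 0, "tz": 0, "twist": 0, "grip": 0}, {"tx": 0, "ty": 0, "tz": 0, "twist": 0, "grip": 0}, {"tx": 0, "ty": 0, "tz": 0, "twist": 0, "grip": 0}, {"tx": 0, "ty": 0, "tz": 0, "twist": 0, "grip": 0}, {"tx": 0, "ty": 0, "tz": 0, "twist": 0, "grip": 0}, {"tx": 0, "ty": 0, "tz": 0, "twist": 0, "grip": 0}]'

```text
time_s: 7.3
eef_pos: [0.5084, 0.0452, 0.0873]
tcp_rot: [0.681, 3.067, -0.0]
contact_force: [0.5, -1.6, -0.1]
finger_gap: -0.001
```

Call:
apply_moves --motion '[{"tx": -0.5, "ty": 1, "tz": 0, "twist": 0, "grip": 0}, {"tx": -0.5, "ty": 1, "tz": 0, "twist": 0, "grip": 0}, {"tx": 0, "ty": 0, "tz": 0, "twist": 0, "grip": 0}, {"tx": 0, "ty": 0, "tz": 0, "twist": 0, "grip": 0}, {"tx": 0, "ty": 0, "tz": 0, "twist": 0, "grip": 0}, {"tx": 0, "ty": 0, "tz": 0, "twist": 0, "grip": 0}, {"tx": 0, "ty": 0, "tz": 0, "twist": 0, "grip": 0}, {"tx": 0, "ty": 0, "tz": 0, "twist": 0, "grip": 0}, {"tx": 0, "ty": 0, "tz": 0, "twist": 0, "grip": 0}, {"tx": 0, "ty": 0, "tz": 0, "twist": 0, "grip": 0}]'

```text
time_s: 8.3
eef_pos: [0.5087, 0.0456, 0.0871]
tcp_rot: [-0.679, -3.065, 0.003]
contact_force: [-2.0, -6.7, 2.2]
finger_gap: -0.002
```

Run:
```python
from h import *
S=state();print(S['contact_force'],S['eef_pos'],tool([*W(-45-48*np.cos(1.5),-5+48*np.sin(1.5)),.087],S))
s=snap('scene','scene4.png')
print([ (a,proj(s,[*W(-45-48*np.cos(a),-5+48*np.sin(a)),.085])) for a in (1.2,1.35,1.5)])
b=cv2.resize(s['frame'][150:250,245:345],None,fx=6,fy=6,interpolation=2)
cv2.imwrite('pics/crop4.png',b[:,:,::-1])
```

```text
[-2.047608   -6.71809444  2.23039975] [0.5086748  0.04562251 0.08713913] [-1.30998326 16.41840163  0.09285143]
[(1.2, array([299.87622356, 178.79217452])), (1.35, array([303.5072493 , 179.64236478])), (1.5, array([306.94952858, 180.94112075]))]
```

View pics/crop4.png

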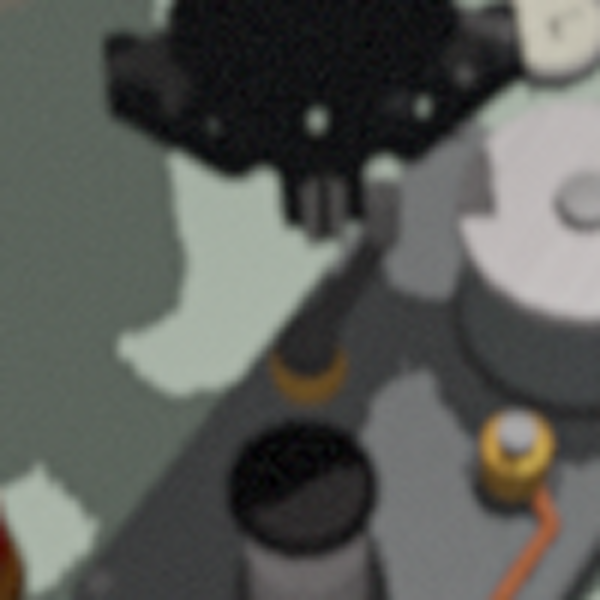

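The arm stalled with about 7 N on it, and the peg is at about (308,181), where the 1.5 rad position projects to (307,181). The lever is at its stop, so I'll back off and go over the plunger.

Call:
apply_moves --motion '[{"tx": 0, "ty": -6, "tz": 0, "twist": 0, "grip": 0}, {"tx": 0, "ty": -15, "tz": 0, "twist": 0, "grip": 0}, {"tx": 0, "ty": -10, "tz": -15, "twist": 0, "grip": 0}, {"tx": 0, "ty": 0, "tz": -30, "twist": 0, "grip": 0}, {"tx": 0, "ty": 0, "tz": -30, "twist": 0, "grip": 0}, {"tx": -20, "ty": 0, "tz": -5, "twist": 0, "grip": 0}, {"tx": -30, "ty": 4, "tz": 0, "twist": 0, "grip": 0}, {"tx": -30, "ty": 4, "tz": 0, "twist": 0, "grip": 0}, {"tx": -25, "ty": 3, "tz": 0, "twist": 0, "grip": 0}, {"tx": -10, "ty": 0, "tz": 0, "twist": 0, "grip": 0}]'

```text
time_s: 9.35
eef_pos: [0.6078, -0.0215, 0.1673]
tcp_rot: [0.682, 3.065, 0.001]
contact_force: [-1.6, 0.2, -0.1]
finger_gap: -0.003
```

Run:
```python
from h import *
S=state();print(S['eef_pos'],S['contact_force'],tool([.611,-.0205,.142],S))
```

```text
[ 0.60780711 -0.02154514  0.16731852] [-1.563718    0.18528041 -0.11312856] [-2.40727265  2.28074229 25.32424608]
```

Call:
apply_moves --motion '[{"tx": -2, "ty": 2, "tz": 12, "twist": 0, "grip": 0}, {"tx": 0, "ty": 0, "tz": 13, "twist": 0, "grip": 0}, {"tx": 0, "ty": 0, "tz": 8, "twist": 0, "grip": 0}, {"tx": 0, "ty": 0, "tz": 8, "twist": 0, "grip": 0}, {"tx": 0, "ty": 0, "tz": 8, "twist": 0, "grip": 0}, {"tx": 0, "ty": 0, "tz": 4, "twist": 0, "grip": 0}, {"tx": 0, "ty": 0, "tz": 2, "twist": 0, "grip": 0}, {"tx": 0, "ty": 0, "tz": 0, "twist": 0, "grip": 0}, {"tx": 0, "ty": 0, "tz": 0, "twist": 0, "grip": 0}, {"tx": 0, "ty": 0, "tz": 0, "twist": 0, "grip": 0}]'

```text
time_s: 10.35
eef_pos: [0.6063, -0.0188, 0.113]
tcp_rot: [-0.679, -3.065, 0.001]
contact_force: [-4.3, 0.5, 15.1]
finger_gap: -0.001
```

Call:
apply_moves --motion '[{"tx": 0, "ty": 0, "tz": 1.5, "twist": 0, "grip": 0}, {"tx": 0, "ty": 0, "tz": 0, "twist": 0, "grip": 0}, {"tx": 0, "ty": 0, "tz": 0, "twist": 0, "grip": 0}, {"tx": 0, "ty": 0, "tz": 0, "twist": 0, "grip": 0}, {"tx": 0, "ty": 0, "tz": 0, "twist": 0, "grip": 0}, {"tx": 0, "ty": 0, "tz": 0, "twist": 0, "grip": 0}, {"tx": 0, "ty": 0, "tz": 0, "twist": 0, "grip": 0}, {"tx": 0, "ty": 0, "tz": 0, "twist": 0, "grip": 0}, {"tx": 0, "ty": 0, "tz": 0, "twist": 0, "grip": 0}, {"tx": 0, "ty": 0, "tz": 0, "twist": 0, "grip": 0}]'

```text
time_s: 11.35
eef_pos: [0.6064, -0.0188, 0.1129]
tcp_rot: [-0.679, -3.065, 0.001]
contact_force: [-8.1, 0.1, 24.3]
finger_gap: -0.001
```

The stop is confirmed: z didn't change and the force rose. Next comes the release and a look at the pin.

Call:
apply_moves --motion '[{"tx": 0, "ty": 0, "tz": -8, "twist": 0, "grip": 0}, {"tx": -2, "ty": 0, "tz": -10, "twist": 0, "grip": 0}, {"tx": 0, "ty": 0, "tz": -10, "twist": 0, "grip": 0}, {"tx": 0, "ty": 0, "tz": -6, "twist": 0, "grip": 0}, {"tx": 0, "ty": 0, "tz": 0, "twist": 0, "grip": 0}, {"tx": 0, "ty": 0, "tz": 0, "twist": 0, "grip": 0}, {"tx": 0, "ty": 0, "tz": 0, "twist": 0, "grip": 0}, {"tx": 0, "ty": 0, "tz": 0, "twist": 0, "grip": 0}, {"tx": 0, "ty": 0, "tz": 0, "twist": 0, "grip": 0}, {"tx": 0, "ty": 0, "tz": 0, "twist": 0, "grip": 0}]'

```text
time_s: 12.35
eef_pos: [0.6102, -0.0201, 0.1445]
tcp_rot: [-0.681, -3.067, 0.0]
contact_force: [-0.2, -0.5, 1.1]
finger_gap: 0.002
```

Run:
```python
from h import *
S=state();print(S['eef_pos'],S['contact_force'])
s=snap('scene','scene5.png');t=snap('top','top5.png')
for z in(.066,.074,.082,.09,.106,.111):print(z,proj(s,[*W(30,0),z]))
b=cv2.resize(s['frame'][160:260,245:345],None,fx=4,fy=4,interpolation=2);a=cv2.resize(t['frame'][170:270,260:360],None,fx=4,fy=4,interpolation=2)
cv2.imwrite('pics/crop5.png',np.hstack([a,b])[:,:,::-1])
```

```text
[ 0.61018233 -0.02010379  0.1445392 ] [-0.20481754 -0.4838885   1.09853998]
0.066 [330.09593494 222.10086267]
0.074 [330.24693858 220.05617299]
0.082 [330.40061457 217.97529803]
0.09 [330.55703448 215.85726865]
0.106 [330.87840533 211.50569384]
0.111 [330.98124373 210.11319355]
```

View pics/crop5.png

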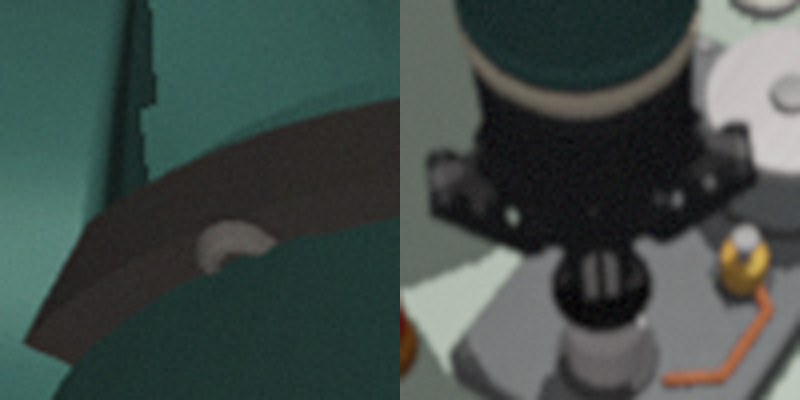

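Scene view: the pin cap is at (331.5,219.5), up from (331.3,221.7). That's about 76 mm, so one stroke lifted it roughly 8 mm and pumping works. I'll repeat full strokes.

Call:
apply_moves --motion '[{"tx": 0, "ty": 0, "tz": 12, "twist": 0, "grip": 0}, {"tx": 0, "ty": 0, "tz": 12, "twist": 0, "grip": 0}, {"tx": 0, "ty": 0, "tz": 8, "twist": 0, "grip": 0}, {"tx": 0, "ty": 0, "tz": 2, "twist": 0, "grip": 0}, {"tx": 0, "ty": 0, "tz": 0, "twist": 0, "grip": 0}, {"tx": 0, "ty": 0, "tz": 0, "twist": 0, "grip": 0}, {"tx": 0, "ty": 0, "tz": -12, "twist": 0, "grip": 0}, {"tx": 0, "ty": 0, "tz": -12, "twist": 0, "grip": 0}, {"tx": 0, "ty": 0, "tz": -10, "twist": 0, "grip": 0}, {"tx": 0, "ty": 0, "tz": 0, "twist": 0, "grip": 0}]'

```text
time_s: 13.45
eef_pos: [0.6105, -0.0201, 0.1455]
tcp_rot: [0.68, 3.066, -0.0]
contact_force: [-0.4, 0.4, -0.3]
finger_gap: -0.001
```

```bash
cat > pin.py <<'E'
from h import *
import sys
S=state();print(S['time_s'],S['eef_pos'],S['contact_force'])
s=snap('scene',sys.argv[1]+'.png');f=s['frame'].astype(int)
# cap: bright grey pixels near the turret's vertical line
w=f[200:232,322:341];m=((w.max(2)-w.min(2)<25)&(w.min(2)>125)).astype(np.uint8)
n,l,st,ce=cv2.connectedComponentsWithStats(m)
print([(st[i].tolist(),(ce[i]+[322,200]).round(1).tolist()) for i in range(1,n) if st[i,4]>5])
E
python3 pin.py scene6
python3 - <<'E'
import sys; sys.path.insert(0,'.')
import numpy as np
f=np.load('pics/scene6.npz')['frame'];print(f[204:230,331].tolist())
E
```

```text
13.45 [ 0.61054059 -0.02012567  0.14550208] [-0.387611    0.41345559 -0.25702596]
[([12, 0, 7, 3, 19], [337.3, 200.9]), ([6, 14, 7, 7, 33], [331.2, 216.8])]
[[23, 25, 24], [23, 24, 24], [29, 31, 32], [42, 43, 43], [59, 64, 63], [68, 70, 71], [71, 74, 75], [66, 72, 70], [70, 73, 75], [96, 96, 98], [139, 138, 137], [167, 165, 164], [178, 176, 174], [177, 176, 174], [175, 174, 173], [160, 159, 160], [127, 126, 129], [90, 88, 90], [74, 75, 76], [82, 78, 78], [95, 86, 72], [116, 96, 66], [135, 109, 58], [142, 114, 56], [135, 105, 50], [121, 92, 41]]
```

The pin is at about 86 mm. Three more strokes.

Call:
apply_moves --motion '[{"tx": 0, "ty": 0, "tz": 12, "twist": 0, "grip": 0}, {"tx": 0, "ty": 0, "tz": 12, "twist": 0, "grip": 0}, {"tx": 0, "ty": 0, "tz": 8, "twist": 0, "grip": 0}, {"tx": 0, "ty": 0, "tz": 2, "twist": 0, "grip": 0}, {"tx": 0, "ty": 0, "tz": 0, "twist": 0, "grip": 0}, {"tx": 0, "ty": 0, "tz": 0, "twist": 0, "grip": 0}, {"tx": 0, "ty": 0, "tz": -12, "twist": 0, "grip": 0}, {"tx": 0, "ty": 0, "tz": -12, "twist": 0, "grip": 0}, {"tx": 0, "ty": 0, "tz": -10, "twist": 0, "grip": 0}, {"tx": 0, "ty": 0, "tz": 0, "twist": 0, "grip": 0}]'

```text
time_s: 14.5
eef_pos: [0.6101, -0.0201, 0.1449]
tcp_rot: [-0.681, -3.067, 0.0]
contact_force: [-0.3, 0.0, -0.1]
finger_gap: -0.001
```

Call:
apply_moves --motion '[{"tx": 0, "ty": 0, "tz": 12, "twist": 0, "grip": 0}, {"tx": 0, "ty": 0, "tz": 12, "twist": 0, "grip": 0}, {"tx": 0, "ty": 0, "tz": 8, "twist": 0, "grip": 0}, {"tx": 0, "ty": 0, "tz": 2, "twist": 0, "grip": 0}, {"tx": 0, "ty": 0, "tz": 0, "twist": 0, "grip": 0}, {"tx": 0, "ty": 0, "tz": 0, "twist": 0, "grip": 0}, {"tx": 0, "ty": 0, "tz": -12, "twist": 0, "grip": 0}, {"tx": 0, "ty": 0, "tz": -12, "twist": 0, "grip": 0}, {"tx": 0, "ty": 0, "tz": -10, "twist": 0, "grip": 0}, {"tx": 0, "ty": 0, "tz": 0, "twist": 0, "grip": 0}]'

```text
time_s: 15.5
eef_pos: [0.6099, -0.0201, 0.1447]
tcp_rot: [-0.68, -3.066, 0.0]
contact_force: [1.1, 0.1, -0.1]
finger_gap: -0.003
```

Call:
apply_moves --motion '[{"tx": 0, "ty": 0, "tz": 12, "twist": 0, "grip": 0}, {"tx": 0, "ty": 0, "tz": 12, "twist": 0, "grip": 0}, {"tx": 0, "ty": 0, "tz": 8, "twist": 0, "grip": 0}, {"tx": 0, "ty": 0, "tz": 2, "twist": 0, "grip": 0}, {"tx": 0, "ty": 0, "tz": 0, "twist": 0, "grip": 0}, {"tx": 0, "ty": 0, "tz": 0, "twist": 0, "grip": 0}, {"tx": 0, "ty": 0, "tz": -12, "twist": 0, "grip": 0}, {"tx": 0, "ty": 0, "tz": -12, "twist": 0, "grip": 0}, {"tx": 0, "ty": 0, "tz": -10, "twist": 0, "grip": 0}, {"tx": 0, "ty": 0, "tz": 0, "twist": 0, "grip": 0}]'

```text
time_s: 16.5
eef_pos: [0.6099, -0.0201, 0.1446]
tcp_rot: [-0.681, -3.066, 0.0]
contact_force: [-0.5, 0.6, -0.4]
finger_gap: -0.001
```

```bash
python3 pin.py scene7; python3 -c "
from h import *
s=load('scene7');cv2.imwrite('pics/crop7.png',cv2.resize(s['frame'][180:260,270:370],None,fx=7,fy=7,interpolation=2)[:,:,::-1])"
```

```text
16.5 [ 0.60989265 -0.02006441  0.14462541] [-0.46661881  0.59980865 -0.35610263]
[([12, 0, 7, 3, 19], [337.3, 200.9]), ([7, 8, 6, 6, 32], [331.5, 210.5])]
```

View pics/crop7.png

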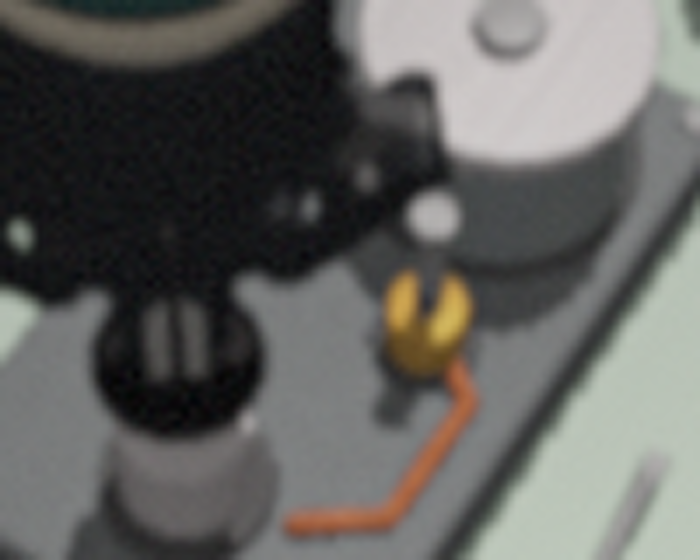

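The pin cap is at (331.5,210.5), about 110 mm, and a dark band seems to show at its foot. Extra strokes do no harm, so I'll add one to see whether the pin has stopped rising.

Call:
apply_moves --motion '[{"tx": 0, "ty": 0, "tz": 12, "twist": 0, "grip": 0}, {"tx": 0, "ty": 0, "tz": 12, "twist": 0, "grip": 0}, {"tx": 0, "ty": 0, "tz": 8, "twist": 0, "grip": 0}, {"tx": 0, "ty": 0, "tz": 2, "twist": 0, "grip": 0}, {"tx": 0, "ty": 0, "tz": 0, "twist": 0, "grip": 0}, {"tx": 0, "ty": 0, "tz": 0, "twist": 0, "grip": 0}, {"tx": 0, "ty": 0, "tz": -12, "twist": 0, "grip": 0}, {"tx": 0, "ty": 0, "tz": -12, "twist": 0, "grip": 0}, {"tx": 0, "ty": 0, "tz": -10, "twist": 0, "grip": 0}, {"tx": 0, "ty": 0, "tz": 0, "twist": 0, "grip": 0}]'

```text
time_s: 17.55
eef_pos: [0.6102, -0.0201, 0.1448]
tcp_rot: [-0.681, -3.067, 0.0]
contact_force: [0.9, -0.1, -0.8]
finger_gap: -0.007
```

```bash
python3 pin.py scene8
```

```text
17.55 [ 0.61015071 -0.02009403  0.14480498] [ 0.94153283 -0.10363425 -0.76027204]
[([12, 0, 7, 3, 19], [337.3, 200.9]), ([7, 8, 6, 6, 31], [331.5, 210.6])]
```

The pin hasn't moved, so it is fully out. I'll lift clear and check everything.

Call:
apply_moves --motion '[{"tx": 0, "ty": 0, "tz": -20, "twist": 0, "grip": 0}, {"tx": 0, "ty": 0, "tz": -40, "twist": 0, "grip": 0}, {"tx": 0, "ty": 0, "tz": -40, "twist": 0, "grip": 0}, {"tx": 0, "ty": -40, "tz": -10, "twist": 0, "grip": 0}, {"tx": 0, "ty": -45, "tz": 0, "twist": 0, "grip": 0}, {"tx": 0, "ty": -45, "tz": 0, "twist": 0, "grip": 0}, {"tx": 0, "ty": -45, "tz": 0, "twist": 0, "grip": 0}, {"tx": 0, "ty": -30, "tz": 0, "twist": 0, "grip": 0}, {"tx": 0, "ty": 0, "tz": 0, "twist": 0, "grip": 0}, {"tx": 0, "ty": 0, "tz": 0, "twist": 0, "grip": 0}]'

```text
time_s: 18.6
eef_pos: [0.5228, -0.2059, 0.2536]
tcp_rot: [-0.683, -3.064, -0.002]
contact_force: [-0.5, 0.3, -0.1]
finger_gap: 0.002
```

```bash
python3 pin.py scene9; python3 -c "
from h import *
s=load('scene9');t=snap('top','top9.png')
print([(a,proj(s,[*W(-45-48*np.cos(a),-5+48*np.sin(a)),.085])) for a in (1.35,1.5)])
a=cv2.resize(t['frame'][130:330,180:420],None,fx=1.65,fy=2.5);b=cv2.resize(s['frame'][140:320,210:390],None,fx=2.2,fy=500/180)
cv2.imwrite('pics/crop9.png',np.hstack([a,b])[:,:,::-1])"
```

```text
18.6 [ 0.52275567 -0.2058512   0.25355808] [-0.54662467  0.26667701 -0.05863419]
[([10, 0, 9, 3, 20], [336.8, 200.8]), ([7, 8, 6, 6, 30], [331.6, 210.4])]
[(1.35, array([303.5072493 , 179.64236478])), (1.5, array([306.94952858, 180.94112075]))]
```

View pics/crop9.png

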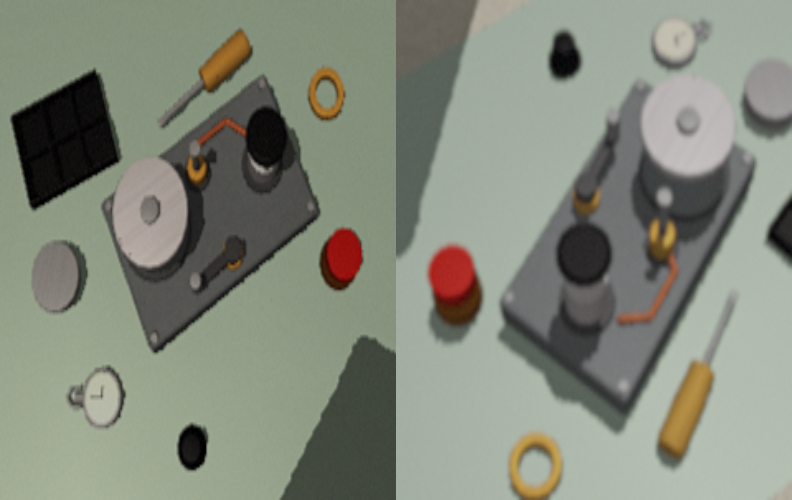

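Final views: the lever lies along the near edge with its peg at about (308,182), against (307,181) expected for shut. The plunger is up, the pin is out, and the loose things are where they were.

```bash
python3 -c "
from workcell import close_job;print(close_job())"
```

```text
the job is handed in; nothing more can be done
None
```

The watch tester is up to pressure and the job is handed in, after about 18.6 s on the clock. I pushed the bleed lever clockwise to its stop, then gave the plunger six full strokes with the closed fingertips. After that I moved the arm clear.

- **Lever:** it stalled at its stop with about 7 N on the fingers. After the arm had moved away, the peg was seen at about (308,182), against (307,181) expected for fully shut.
- **Plunger:** on the first stroke the height stayed at the stop while the force rose to 24 N. I ran the other five with the same commanded depth but did not check the force at the bottom each time. The plunger is up in the last pictures.
- **Pin:** it reads about 110 mm, with what looks like the dark band at its foot. The sixth stroke did not raise it further, so it is fully out.
- **Bystanders:** none looked moved in the final views, judged by eye rather than measured.

Two readings disagreed slightly. The peg first measured about 4 mm from where the tester's frame put it. The tool also sat about 4 mm off in x during the first press, still on the flat of the button.

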